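# Find the concealed catch of a lock unit

### The arm

A 6-joint arm with a two-finger parallel gripper is mounted at the origin on the work surface. World frame = base frame: x ahead of the robot, y to its left, z up, the work surface at z = 0. Lengths are in m, angles in rad, forces in N, time in s.
With the tool pointing down it reaches from about 0.25 to 0.85 m from the base axis. Payload 12.5 kg.
Tool frame: the origin (TCP) lies between the finger pads; the fingertips stand 17 mm ahead of it and the grasp point (between the pads) lies 2 mm behind it; z points along the fingers, y is the line along which they close (so a half turn about z gives the same grasp; the last joint's range is limited). The gripper opens to 93 mm and grips with 3 to 60 N. Pads are 15 mm wide; open, the fingers measure 128 mm over their backs; the gripper's body (75 mm by 188 mm) begins 65 mm behind the grasp point.
Start: joints at [-1.22, 0.351, 1.652, -0, 1.139, -0.085], TCP at [0.232, -0.499, 0.236] pointing down, gripper open.
Joint ranges: [-2.75, 2.75], [-0.79, 2.1], [0.01, 2.65], [-1.57, 4.71], [0.07, 3.14], [-2.87, 2.87]. Speed limits (rad/s): [2.22, 2.22, 2.79, 3.14, 3.14, 3.14].

### API

Orientations are given as a rotation vector (axis times angle).
In Python, from station import * gives the robot as it stands.
- The arm moves only by the tool send_rows, never from a script. Its argument "series" is a list of rows, each a list of 6 numbers: the shift along the world's x, y, z as a fraction of full scale, then the turn, a rotation vector about the world's x, y, z as a fraction of full scale. In form: [[x, y, z, wx, wy, wz], ...]. A call has 1 to 5 rows; each row is the pose to reach, as a shift and turn from the pose commanded when the call began; what a row does not reach only later rows make up. Full scale, the value 1, is 0.75 m for a shift and 0.5 rad for a turn. A row lasts 1/12 s, in which the tool goes at most 41.7 mm and 7.16 degrees, less where a joint would pass 70% of its speed; a pose out of reach is approached as far as the arm can. A call with a number of a shift or a turn outside -1 to 1 is refused whole. A call with a gripper value outside its range is refused whole. "fingers" is the opening, from -1 (shut) to 1 (fully open), set as the call begins (left out, the last holds). The fingers move at their own pace and stop on an object; "grip_force" is the grip in N (left out, the last holds). Time passes only in rows, so rows that repeat a pose let the fingers close. It gives the time, the measured TCP pose, the force, the opening and the grip force at its end, in the units of the state.
- get_state(): the state, without advancing time (a new reading comes with each control period).
- read_camera(name): name is "scene" or "top"; returns a dict with "color" (400x640x3 uint8, red, green, blue), "range_z" (400x640 float32, m along the optical axis (not along the pixel's ray), 0 where there is no reading), "intrinsics" (3x3 intrinsics, pixels), "position" and "orientation" of the camera in the world. Camera axes: x right, y up, looking along -z (the intrinsics and any distortion apply to the point x, -y, -z); pixel columns grow to the right and rows downward; lengths in m; the calibration is good to about 2 mm. A picture is of the moment at which its call begins.
- sign_off(): hands the job in; it is judged then, once.
Trained networks look in a picture, given as the dict that the camera call returned (one of the last four; its "shot" number tells which), for a name from the list of things; names that differ only in an ending like _2 or _b are one class to them, and where a whole thing is asked for, a point or a joint stands for the part that bears it (a point fixed in the world has none). Each returns a list of dicts, best first, with "confidence" (0 to 1); they miss things now and then, are a little off and sometimes report something else, mostly with a low value. They report only what shows in the picture. A call takes as long as a camera call.
- trace(picture, thing): "pixels" (400x640 bool, what is visible of it) and "centre" ([column, row] in pixels, amid what is visible of it).
The state is a dict: "time_s": time; "joint_positions": joint angles; "joint_vel": joint speeds; "effort": joint torques, N m; "ee_pos": TCP position; "orientation": TCP orientation; "wrist_force": force on the tool from outside, world axes, zero at the start; "ft_torque": the same for the moment, N m; "width": finger opening in m; "finger_force": force on a finger pad.
Only numpy, scipy, OpenCV 4.12 (cv2) and the standard library are available. Lean on these libraries where they do the work, as an engineer would, in place of code of your own. Each camera call takes 0.05 s, during which the arm holds its last target. There are 200 camera calls.

### The job

Release the battery tray of the electronic lock unit that is screwed down on the bench: one of the four identical flush plates in its top panel is the concealed catch and the other three are fixed blanks, so feel for the plate that gives under a fingertip and press it fully down until the tray at the unit's end slides out by itself. Press gently, then take the hand clear. Nothing is to be picked up, and the screwdriver, the lock cylinder and the parts bin stay where they are.

Things in the scene. Friction and masses are not known exactly. Their poses are not given: they have to be found in the camera images.
- housing: Lock unit, fixed to the bench. Grey case 110 mm along its x, 320 mm along y, flat aluminium top panel 62 mm above the bench, on a dark jig plate 160 x 360 x 10 mm. Origin on the bench under its centre, z up. Four identical aluminium plates, 48 mm square, lie flush in the panel in 52 mm square wells (dark gap all round), at x = 0, y = -108, -36, 36, 108 mm. The battery tray is in the +y end.
- plate_a (a point): Centre of the top face of the flush plate at y = -108 mm of the unit (62 mm above the bench). May be the catch or a blank.
- plate_b (a point): Centre of the top face of the flush plate at y = -36 mm of the unit. May be the catch or a blank.
- plate_c (a point): Centre of the top face of the flush plate at y = +36 mm of the unit. May be the catch or a blank.
- plate_d (a point): Centre of the top face of the flush plate at y = +108 mm of the unit, nearest the tray's end. May be the catch or a blank.
- catch (a joint): How far the catch plate is pressed: 0 flush, 0.006 m fully down. Which of the four it is varies and cannot be seen. Sprung: 2 N starts it, 5 to 6 N bottoms it; it comes back up when let go. The tray unlatches at about 0.004 m. Use one fingertip or closed fingertips inside the plate's outline: what is wider than the 52 mm well cannot sink it. The other three plates are rigid.
- battery_tray (a joint): How far the black battery tray has come out of the unit's +y end: 0 closed and latched (end face flush with the case), 0.045 m fully out. Once unlatched its own spring pushes it out in about a second; keep the catch down for half a second. It has no handle.
- tray_face (a point): Centre of the outer end face of the battery tray (98 mm wide, 28 mm high, centre 27 mm above the bench); it moves out with the tray.
- screwdriver: Loose screwdriver, 190 mm long, lying on the bench beside the unit on its far (+x) side. Leave alone.
- lock_cylinder: Loose steel profile lock cylinder, 62 mm long, 17 mm wide, 33 mm high, standing on its narrow web on the near (-x) side of the unit; origin at its underside. Leave alone.
- pin_bin: Loose small open yellow parts bin, 100 x 75 x 40 mm, beyond the unit's -y end; origin at its underside. Leave alone.

How it is judged:
By the outcome, as a careful person would: the job done as asked, in the order asked, and still so for the second after the job is handed in, with the robot touching nothing.
It also fails if it takes over 48 s, if anything falls off the work surface, if the arm or the gripper's body presses on something with over 40 N, if the wrist force passes 120 N, or if a joint passes its speed limit or range.

## Working session

There is one attempt and no reset: what is moved stays moved. The work goes in short steps, Python scripts to look and compute and a tool call to move; the robot and the scene stay as the last step left them, time stands still between calls to the robot, and variables do not carry over. Pictures are saved under pics/ and viewed, at most 10 in all, crops included, and the job is handed in when it is done.

Besides the shell and the picture viewer there is one more tool, called after "Emit:" by a JSON object that holds its "api" and its "payload", one argument or row to a line. send_rows: Moves the arm, as the interface text tells. Its arguments: {"type":"object","properties":{"series":{"type":"array"},"fingers":{"type":"number"},"grip_force":{"type":"number"}},"required":["series"]}

```bash
mkdir -p pics
cat > h.py <<'E'
from station import *
import numpy as np, cv2
from scipy.spatial.transform import Rotation as R
def rot(p):
    o=np.array(p["orientation"],float)
    return o if o.shape==(3,3) else (R.from_rotvec(o).as_matrix() if o.size==3 else R.from_quat(o).as_matrix())
def world(p):
    K=np.array(p["intrinsics"]);z=p["range_z"];v,u=np.mgrid[:400,:640]
    c=np.stack([(u-K[0,2])/K[0,0]*z,-(v-K[1,2])/K[1,1]*z,-z],-1)
    return c@rot(p).T+np.array(p["position"])
E
python3 - <<'E'
from h import *
for n in("top","scene"):
    p=read_camera(n); cv2.imwrite(f"pics/{n}0.png",p["color"][:,:,::-1])
    print(n,p["position"],p["orientation"],p["intrinsics"],[k for k in p])
    W=world(p)
    for t in("housing","plate_a","tray_face","screwdriver","lock_cylinder","pin_bin"):
        for d in trace(p,t)[:4]:
            m=d["pixels"]&(p["range_z"]>0); print(t,round(d["confidence"],2),np.round(d["centre"]),m.sum(),np.round(np.median(W[m],0),3) if m.any() else "")
    np.savez(f"{n}0.npz",W=W,z=p["range_z"])
print(get_state())
E
```

```text
top [ 0.44772643 -0.03523953  1.00122771] [ 0.13222002 -0.11196211 -1.57822032] [[515.65669425   0.         321.24650453]
 [  0.         515.65669425 200.30814199]
 [  0.           0.           1.        ]] ['color', 'range_z', 'intrinsics', 'position', 'orientation', 'shot']
housing 0.91 [272. 256.] 12949 [0.492 0.067 0.06 ]
plate_a 0.68 [270. 256.] 13046 [0.492 0.066 0.06 ]
screwdriver 0.6 [294. 176.] 716 [0.653 0.025 0.023]
screwdriver 0.26 [256. 335.] 357 [0.351 0.102 0.031]
lock_cylinder 0.62 [254. 339.] 351 [0.35  0.105 0.031]
pin_bin 0.8 [412. 220.] 2197 [ 0.56  -0.195  0.004]
scene [ 0.93758654 -0.50928596  0.74361645] [0.68799852 0.22220848 0.63495232] [[425.59040658   0.         331.34086501]
 [  0.         425.59040658 195.64777485]
 [  0.           0.           1.        ]] ['color', 'range_z', 'intrinsics', 'position', 'orientation', 'shot']
housing 0.98 [331. 178.] 6684 [0.53  0.008 0.058]
plate_a 0.94 [333. 176.] 6606 [0.53  0.009 0.058]
screwdriver 0.91 [373. 209.] 465 [0.66  0.009 0.022]
screwdriver 0.41 [329. 177.] 6748 [0.53  0.01  0.058]
screwdriver 0.2 [346. 119.
[... 182 characters left out ...]
0.011]
{'time_s': 0.7, 'joint_positions': array([-1.21957029e+00,  3.50718165e-01,  1.65180258e+00, -4.05221112e-05,
        1.13906452e+00, -8.45788825e-02]), 'joint_vel': array([-0.00154724,  0.00056365, -0.00045903,  0.00038297,  0.00043973,
       -0.00211451]), 'effort': array([-9.18068531e-05, -4.97166216e+01, -2.85451984e+01,  7.00808968e-02,
        2.20441329e-02, -1.93906033e-06]), 'ee_pos': array([ 0.23219957, -0.49857322,  0.23562162]), 'orientation': array([ 3.06728588e+00,  6.79179657e-01, -5.57566218e-05]), 'wrist_force': array([-0.93499953, -0.77983338, -0.66584463]), 'ft_torque': array([-0.01071851,  0.08949266,  0.03907928]), 'finger_force': 0.0, 'width': 0.092818499936733}
```

View pics/top0.png

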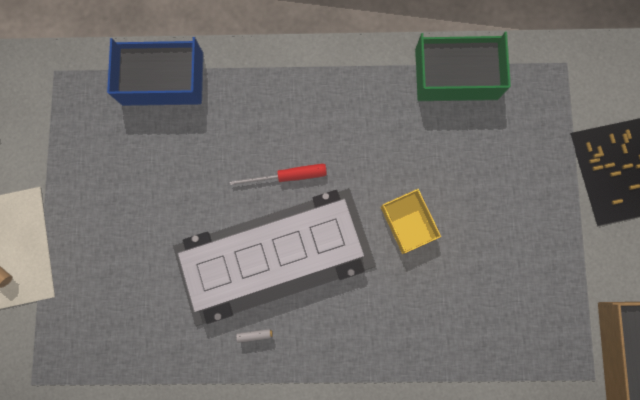

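Run:
```python
from h import *
d=np.load("top0.npz");W=d["W"];z=d["z"]
m=((z>0)&(W[...,2]>.053)&(W[...,2]<.070)&(W[...,0]>.36)&(W[...,0]<.65)).astype(np.uint8)
n,l,s,c=cv2.connectedComponentsWithStats(m);i=1+s[1:,4].argmax()
P=W[l==i];print(s[i],np.median(P[:,2]))
r=cv2.minAreaRect((P[:,:2]*1000).astype(np.float32));print(r)
img=cv2.imread("pics/top0.png")
hs=[(i,s[i]) for i in range(1,n) if s[i,4]>20];print(hs)
```

```text
[  178   199   186   113 10341] 0.061960986162144294
((496.90875244140625, 69.69599914550781), (110.64185333251953, 321.0104675292969), 17.53533172607422)
[(1, array([  178,   199,   186,   113, 10341], dtype=int32)), (2, array([613, 304,  10,  25, 149], dtype=int32))]
```

The top view shows the unit tilted about 17.5°, with plates at pixels (327,236) a, (289,248) b, (251,261) c and (214,273) d. The bin at (411,221) marks the -y end. The current gripper yaw is within about 8° of the unit, so I'll keep it and travel with closed fingers.

Emit:
{"api": "send_rows", "payload": {
  "series": [
    [0.026,0.041,0,0,0,0],
    [0.053,0.083,0,0,0,0],
    [0.079,0.124,0,0,0,0],
    [0.106,0.166,0,0,0,0],
    [0.132,0.207,0,0,0,0]
  ],
  "fingers": -1,
  "grip_force": 5
}}

```text
time_s: 1.12
ee_pos: [0.3318, -0.3417, 0.2357]
orientation: [3.067, 0.679, 0.0]
wrist_force: [1.2, -0.5, -0.4]
width: 0.0641
finger_force: 0.0
```

Emit:
{"api": "send_rows", "payload": {
  "series": [
    [0.026,0.041,0,0,0,0],
    [0.053,0.083,0,0,0,0],
    [0.079,0.124,0,0,0,0],
    [0.106,0.166,0,0,0,0],
    [0.132,0.207,0,0,0,0]
  ]
}}

```text
time_s: 1.53
ee_pos: [0.4309, -0.1863, 0.2359]
orientation: [3.067, 0.679, 0.001]
wrist_force: [0.4, 0.0, 0.3]
width: 0.0306
finger_force: 0.0
```

Emit:
{"api": "send_rows", "payload": {
  "series": [
    [0.026,0.041,0,0,0,0],
    [0.053,0.083,0,0,0,0],
    [0.079,0.124,0,0,0,0],
    [0.106,0.166,0,0,0,0],
    [0.132,0.207,0,0,0,0]
  ]
}}

```text
time_s: 1.95
ee_pos: [0.53, -0.0309, 0.2358]
orientation: [3.067, 0.679, 0.001]
wrist_force: [0.9, -0.8, 0.1]
width: 0.001
finger_force: 0.0
```

Run:
```python
from h import *
s=get_state();print(s["time_s"],s["ee_pos"],s["orientation"],s["wrist_force"],s["width"])
W=np.load("top0.npz")["W"]
for u,v in((327,236),(289,248),(251,261),(214,273)):print(W[v,u].round(4))
```

```text
1.95 [ 0.52998037 -0.03093188  0.23578413] [3.06709370e+00 6.79435773e-01 5.54787315e-04] [ 0.9386795  -0.82975005  0.0986096 ] 0.0009899747590929057
[ 0.5287 -0.0337  0.0634]
[0.5076 0.0356 0.0632]
[0.4849 0.1048 0.0612]
[0.464  0.1712 0.0635]
```

Emit:
{"api": "send_rows", "payload": {
  "series": [
    [-0.001,-0.003,-0.045,0,0,0],
    [-0.001,-0.003,-0.09,0,0,0],
    [-0.001,-0.003,-0.135,0,0,0],
    [-0.001,-0.003,-0.17,0,0,0],
    [-0.001,-0.003,-0.198,0,0,0]
  ]
}}

```text
time_s: 2.37
ee_pos: [0.5276, -0.0348, 0.085]
orientation: [-3.067, -0.679, 0.003]
wrist_force: [0.1, 0.4, 0.8]
width: 0.0001
finger_force: 0.0
```

Emit:
{"api": "send_rows", "payload": {
  "series": [
    [0,0,-0.001,0,0,0],
    [0,0,-0.002,0,0,0],
    [0,0,-0.003,0,0,0],
    [0,0,-0.004,0,0,0],
    [0,0,-0.005,0,0,0]
  ]
}}

```text
time_s: 2.78
ee_pos: [0.5292, -0.0352, 0.0847]
orientation: [3.067, 0.679, 0.003]
wrist_force: [0.2, -0.1, -0.2]
width: 0.0006
finger_force: 0.0
```

Emit:
{"api": "send_rows", "payload": {
  "series": [
    [0,0,-0.0005,0,0,0],
    [0,0,-0.001,0,0,0],
    [0,0,-0.0015,0,0,0],
    [0,0,-0.002,0,0,0],
    [0,0,-0.002,0,0,0]
  ]
}}

```text
time_s: 3.2
ee_pos: [0.5284, -0.0351, 0.0819]
orientation: [-3.067, -0.679, -0.0]
wrist_force: [-0.9, 0.2, -1.0]
width: 0.0007
finger_force: 0.0
```

Emit:
{"api": "send_rows", "payload": {
  "series": [
    [0,0,-0.0005,0,0,0],
    [0,0,-0.001,0,0,0],
    [0,0,-0.0015,0,0,0],
    [0,0,-0.0015,0,0,0]
  ]
}}

```text
time_s: 3.53
ee_pos: [0.5284, -0.0351, 0.0806]
orientation: [-3.067, -0.679, 0.0]
wrist_force: [0.0, -0.3, 0.6]
width: 0.0008
finger_force: 0.0
```

Now 1.6 mm above nominal contact, so I'll use ~0.75 mm steps.

Emit:
{"api": "send_rows", "payload": {
  "series": [
    [0,0,-0.0005,0,0,0],
    [0,0,-0.001,0,0,0],
    [0,0,-0.001,0,0,0]
  ]
}}

```text
time_s: 3.78
ee_pos: [0.5284, -0.0351, 0.0799]
orientation: [-3.067, -0.679, 0.0]
wrist_force: [-0.6, 0.1, 0.4]
width: 0.0005
finger_force: 0.0
```

Emit:
{"api": "send_rows", "payload": {
  "series": [
    [0,0,-0.0005,0,0,0],
    [0,0,-0.001,0,0,0],
    [0,0,-0.001,0,0,0]
  ]
}}

```text
time_s: 4.03
ee_pos: [0.5285, -0.0351, 0.0793]
orientation: [3.067, 0.679, 0.0]
wrist_force: [0.3, -0.3, 1.0]
width: 0.0005
finger_force: 0.7
```

Emit:
{"api": "send_rows", "payload": {
  "series": [
    [0,0,-0.0005,0,0,0],
    [0,0,-0.001,0,0,0],
    [0,0,-0.001,0,0,0]
  ]
}}

```text
time_s: 4.28
ee_pos: [0.5285, -0.0351, 0.0793]
orientation: [3.067, 0.679, 0.0]
wrist_force: [-4.6, 1.1, 12.1]
width: 0.0002
finger_force: 5.9
```

Plate a is rigid: 12 N with no travel, contact at TCP z 0.0793. Next is b.

Emit:
{"api": "send_rows", "payload": {
  "series": [
    [0,0,0.012,0,0,0],
    [-0.009,0.031,0.012,0,0,0],
    [-0.018,0.062,0.012,0,0,0],
    [-0.027,0.093,0.012,0,0,0],
    [-0.027,0.093,0.006,0,0,0]
  ]
}}

```text
time_s: 4.7
ee_pos: [0.5075, 0.0373, 0.0838]
orientation: [-3.066, -0.682, -0.001]
wrist_force: [-0.2, -0.2, -0.1]
width: 0.0007
finger_force: 0.0
```

Emit:
{"api": "send_rows", "payload": {
  "series": [
    [0,0,-0.0005,0,0,0],
    [0,0,-0.001,0,0,0],
    [0,0,-0.002,0,0,0],
    [0,0,-0.003,0,0,0],
    [0,0,-0.003,0,0,0]
  ]
}}

```text
time_s: 5.12
ee_pos: [0.5083, 0.0341, 0.0807]
orientation: [-3.068, -0.678, 0.0]
wrist_force: [0.1, -0.1, -0.2]
width: 0.0
finger_force: 0.0
```

Emit:
{"api": "send_rows", "payload": {
  "series": [
    [0,0,-0.0005,0,0,0],
    [0,0,-0.001,0,0,0],
    [0,0,-0.0015,0,0,0],
    [0,0,-0.0015,0,0,0]
  ]
}}

```text
time_s: 5.45
ee_pos: [0.5082, 0.0346, 0.0796]
orientation: [-3.067, -0.679, 0.0]
wrist_force: [-0.6, -0.4, -0.3]
width: 0.0003
finger_force: 0.0
```

Emit:
{"api": "send_rows", "payload": {
  "series": [
    [0,0,-0.0005,0,0,0],
    [0,0,-0.001,0,0,0],
    [0,0,-0.001,0,0,0]
  ]
}}

```text
time_s: 5.7
ee_pos: [0.5082, 0.0347, 0.0793]
orientation: [3.067, 0.679, 0.0]
wrist_force: [-1.8, 0.1, 6.5]
width: 0.0006
finger_force: 3.2
```

Emit:
{"api": "send_rows", "payload": {
  "series": [
    [0,0,-0.0005,0,0,0],
    [0,0,-0.0008,0,0,0],
    [0,0,-0.0008,0,0,0]
  ]
}}

```text
time_s: 5.95
ee_pos: [0.5083, 0.0347, 0.0792]
orientation: [3.067, 0.679, 0.0]
wrist_force: [-4.9, -0.9, 14.6]
width: 0.0007
finger_force: 7.4
```

Plate b is rigid too. Next is c.

Emit:
{"api": "send_rows", "payload": {
  "series": [
    [0,0,0.012,0,0,0],
    [-0.01,0.031,0.012,0,0,0],
    [-0.02,0.062,0.012,0,0,0],
    [-0.029,0.092,0.012,0,0,0],
    [-0.029,0.092,0.006,0,0,0]
  ]
}}

```text
time_s: 6.37
ee_pos: [0.4858, 0.1063, 0.0836]
orientation: [-3.066, -0.682, -0.002]
wrist_force: [0.8, 0.4, -0.7]
width: 0.0005
finger_force: 0.0
```

Emit:
{"api": "send_rows", "payload": {
  "series": [
    [0,0,-0.0005,0,0,0],
    [0,0,-0.001,0,0,0],
    [0,0,-0.002,0,0,0],
    [0,0,-0.003,0,0,0],
    [0,0,-0.003,0,0,0]
  ]
}}

```text
time_s: 6.78
ee_pos: [0.4866, 0.1031, 0.0804]
orientation: [3.068, 0.678, -0.0]
wrist_force: [-0.9, 0.5, 1.1]
width: 0.0006
finger_force: 0.0
```

Emit:
{"api": "send_rows", "payload": {
  "series": [
    [0,0,-0.0005,0,0,0],
    [0,0,-0.001,0,0,0],
    [0,0,-0.0015,0,0,0],
    [0,0,-0.0015,0,0,0]
  ]
}}

```text
time_s: 7.12
ee_pos: [0.4864, 0.1036, 0.0794]
orientation: [-3.067, -0.679, 0.0]
wrist_force: [0.4, -0.9, -1.1]
width: 0.0003
finger_force: 0.0
```

Emit:
{"api": "send_rows", "payload": {
  "series": [
    [0,0,-0.0005,0,0,0],
    [0,0,-0.001,0,0,0],
    [0,0,-0.001,0,0,0]
  ]
}}

```text
time_s: 7.37
ee_pos: [0.4865, 0.1036, 0.0793]
orientation: [3.067, 0.679, 0.0]
wrist_force: [-4.2, -0.6, 9.7]
width: 0.0005
finger_force: 5.0
```

Plate c is rigid (9.7 N, no travel). Next is d.

Emit:
{"api": "send_rows", "payload": {
  "series": [
    [0,0,0.012,0,0,0],
    [-0.01,0.031,0.012,0,0,0],
    [-0.02,0.062,0.012,0,0,0],
    [-0.029,0.092,0.012,0,0,0],
    [-0.029,0.092,0.006,0,0,0]
  ]
}}

```text
time_s: 7.78
ee_pos: [0.4643, 0.1754, 0.0842]
orientation: [-3.066, -0.682, -0.002]
wrist_force: [0.7, 0.2, 0.3]
width: 0.0007
finger_force: 0.0
```

Emit:
{"api": "send_rows", "payload": {
  "series": [
    [0,0,-0.0005,0,0,0],
    [0,0,-0.001,0,0,0],
    [0,0,-0.002,0,0,0],
    [0,0,-0.003,0,0,0],
    [0,0,-0.003,0,0,0]
  ]
}}

```text
time_s: 8.2
ee_pos: [0.4649, 0.1721, 0.0808]
orientation: [3.068, 0.678, -0.0]
wrist_force: [-0.8, 1.5, 0.2]
width: 0.0007
finger_force: 0.0
```

Emit:
{"api": "send_rows", "payload": {
  "series": [
    [0,0,-0.0005,0,0,0],
    [0,0,-0.001,0,0,0],
    [0,0,-0.0015,0,0,0],
    [0,0,-0.0015,0,0,0]
  ]
}}

```text
time_s: 8.53
ee_pos: [0.4647, 0.1726, 0.0797]
orientation: [3.067, 0.679, -0.0]
wrist_force: [0.3, -0.0, 0.5]
width: 0.0006
finger_force: 0.0
```

Emit:
{"api": "send_rows", "payload": {
  "series": [
    [0,0,-0.0005,0,0,0],
    [0,0,-0.001,0,0,0],
    [0,0,-0.0015,0,0,0]
  ]
}}

```text
time_s: 8.78
ee_pos: [0.4647, 0.1727, 0.0788]
orientation: [3.067, 0.679, 0.0]
wrist_force: [-1.4, -1.3, 3.8]
width: 0.0003
finger_force: 2.1
```

Plate d gives: z is below contact at 3.8 N. I'll press on in 1.5 mm steps.

Emit:
{"api": "send_rows", "payload": {
  "series": [
    [0,0,-0.0005,0,0,0],
    [0,0,-0.001,0,0,0],
    [0,0,-0.0015,0,0,0],
    [0,0,-0.002,0,0,0],
    [0,0,-0.002,0,0,0]
  ]
}}

```text
time_s: 9.2
ee_pos: [0.4647, 0.1727, 0.0772]
orientation: [3.067, 0.679, 0.0]
wrist_force: [-0.6, -0.2, 4.1]
width: 0.0008
finger_force: 2.2
```

Emit:
{"api": "send_rows", "payload": {
  "series": [
    [0,0,-0.0005,0,0,0],
    [0,0,-0.001,0,0,0],
    [0,0,-0.0015,0,0,0],
    [0,0,-0.002,0,0,0],
    [0,0,-0.002,0,0,0]
  ]
}}

```text
time_s: 9.62
ee_pos: [0.4647, 0.1727, 0.0756]
orientation: [3.067, 0.679, 0.0]
wrist_force: [-1.1, -0.4, 2.9]
width: 0.0004
finger_force: 1.9
```

Emit:
{"api": "send_rows", "payload": {
  "series": [
    [0,0,-0.0005,0,0,0],
    [0,0,-0.001,0,0,0],
    [0,0,-0.0015,0,0,0],
    [0,0,-0.002,0,0,0],
    [0,0,-0.002,0,0,0]
  ]
}}

```text
time_s: 10.03
ee_pos: [0.4647, 0.1727, 0.0741]
orientation: [-3.067, -0.679, -0.0]
wrist_force: [-0.8, -1.1, 4.6]
width: 0.0005
finger_force: 2.3
```

Emit:
{"api": "send_rows", "payload": {
  "series": [
    [0,0,-0.0005,0,0,0],
    [0,0,-0.001,0,0,0],
    [0,0,-0.001,0,0,0],
    [0,0,-0.001,0,0,0],
    [0,0,-0.001,0,0,0]
  ]
}}

```text
time_s: 10.45
ee_pos: [0.4647, 0.1727, 0.0734]
orientation: [-3.067, -0.679, -0.0]
wrist_force: [-0.7, -1.0, 5.6]
width: 0.0005
finger_force: 2.5
```

Emit:
{"api": "send_rows", "payload": {
  "series": [
    [0,0,-0.0004,0,0,0],
    [0,0,-0.0007,0,0,0],
    [0,0,-0.0007,0,0,0],
    [0,0,-0.0007,0,0,0],
    [0,0,-0.0007,0,0,0]
  ]
}}

```text
time_s: 10.87
ee_pos: [0.4648, 0.1727, 0.0732]
orientation: [3.067, 0.679, 0.0]
wrist_force: [-2.8, -1.6, 9.8]
width: 0.0007
finger_force: 5.0
```

Bottomed at about 6 mm. I'll hold for 0.8 s, then check the tray.

Emit:
{"api": "send_rows", "payload": {
  "series": [
    [0,0,0,0,0,0],
    [0,0,0,0,0,0],
    [0,0,0,0,0,0],
    [0,0,0,0,0,0],
    [0,0,0,0,0,0]
  ]
}}

```text
time_s: 11.28
ee_pos: [0.4648, 0.1727, 0.0732]
orientation: [-3.067, -0.679, -0.0]
wrist_force: [-2.1, -0.7, 9.9]
width: 0.0005
finger_force: 5.0
```

Emit:
{"api": "send_rows", "payload": {
  "series": [
    [0,0,0,0,0,0],
    [0,0,0,0,0,0],
    [0,0,0,0,0,0],
    [0,0,0,0,0,0],
    [0,0,0,0,0,0]
  ]
}}

```text
time_s: 11.7
ee_pos: [0.4648, 0.1727, 0.0732]
orientation: [3.067, 0.679, 0.0]
wrist_force: [-2.2, -1.9, 10.1]
width: 0.0007
finger_force: 5.0
```

Run:
```python
from h import *
p=read_camera("top"); cv2.imwrite("pics/top1.png",p["color"][:,:,::-1])
```

```text
(no output)
```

View pics/top1.png

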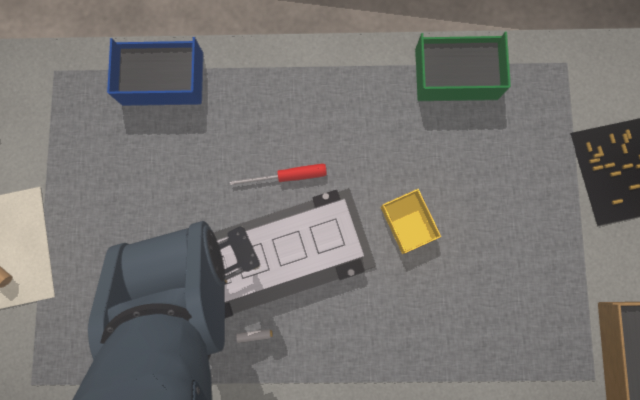

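The arm hides the tray's end (around pixel 180,275), while the screwdriver, cylinder (254,335) and bin haven't moved. I'll lift straight up, move back, and look.

Emit:
{"api": "send_rows", "payload": {
  "series": [
    [0,0,0.01,0,0,0],
    [0,0,0.04,0,0,0],
    [0,0,0.08,0,0,0],
    [0,0,0.13,0,0,0],
    [0,0,0.18,0,0,0]
  ]
}}

```text
time_s: 12.17
ee_pos: [0.4639, 0.1725, 0.2091]
orientation: [-3.067, -0.679, 0.003]
wrist_force: [1.3, 1.1, -0.1]
width: 0.0004
finger_force: 0.0
```

Emit:
{"api": "send_rows", "payload": {
  "series": [
    [0,-0.05,0.02,0,0,0],
    [0,-0.1,0.03,0,0,0],
    [0,-0.15,0.03,0,0,0],
    [0,-0.2,0.03,0,0,0],
    [0,-0.25,0.03,0,0,0]
  ]
}}

```text
time_s: 12.58
ee_pos: [0.4642, -0.0164, 0.2307]
orientation: [-3.067, -0.68, -0.0]
wrist_force: [0.5, 0.7, 0.8]
width: 0.0004
finger_force: 0.0
```

Emit:
{"api": "send_rows", "payload": {
  "series": [
    [-0.02,-0.05,0,0,0,0],
    [-0.04,-0.1,0,0,0,0],
    [-0.06,-0.15,0,0,0,0],
    [-0.08,-0.2,0,0,0,0],
    [-0.08,-0.2,0,0,0,0]
  ]
}}

```text
time_s: 13.0
ee_pos: [0.4025, -0.1696, 0.2304]
orientation: [3.068, 0.671, -0.001]
wrist_force: [-0.1, 2.2, 0.3]
width: 0.0005
finger_force: 0.0
```

Run:
```python
from h import *
p=read_camera("top"); cv2.imwrite("pics/top2.png",p["color"][:,:,::-1])
W=world(p);W0=np.load("top0.npz")["W"]
a=np.array([.4969,.0697]);y=np.array([-.301,.954]);x=np.array([.954,.301])
for w in(W0,W):
    q=(w[...,:2]-a);u=q@x;v=q@y;m=(abs(u)<.04)&(v>.163)&(v<.24)&(w[...,2]>.025)&(w[...,2]<.055)
    print(m.sum(),v[m].max() if m.any() else None, np.median(w[m][:,2]) if m.any() else None)
s=get_state();print(s["time_s"],s["ee_pos"],s["wrist_force"])
```

```text
0 None None
647 0.20517660298633003 0.030422344322066586
13.05 [ 0.40340866 -0.16729318  0.23037349] [ 0.07368913  0.46069267 -0.39092889]
```

View pics/top2.png

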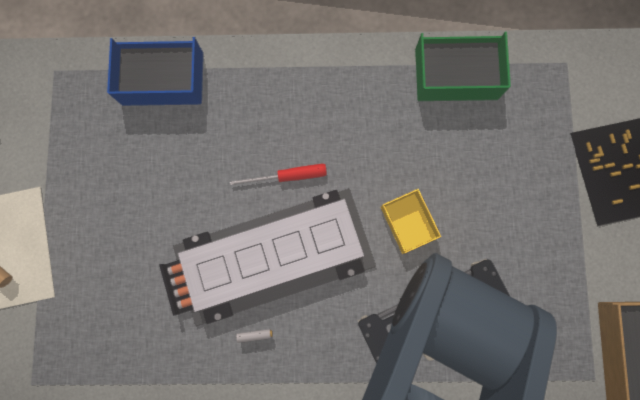

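The tray is out by about 45 mm, with the batteries visible at (180,285). The screwdriver (280,175), cylinder (254,335) and bin (411,221) are where they were, and the hand is clear.

```bash
python3 -c "
from station import *
print(sign_off())"
```

```text
the job is handed in; nothing more can be done
None
```

Plate d, the one nearest the tray's end, was the catch: I pressed it fully down at about 10 N, the battery tray slid out about 45 mm by itself, the hand is clear, the loose parts did not move, and the job is handed in.

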